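# Clear the weighing bench after a furnace run

## Robot

A 6-joint arm with a two-finger parallel gripper is mounted at the origin on the work surface. World frame = base frame: x ahead of the robot, y to its left, z up, the work surface at z = 0. Lengths are in m, angles in degrees, forces in N, time in s.
With the tool pointing down it reaches from about 0.3 to 0.75 m from the base axis. Payload 8.5 kg.
Tool frame: the origin (TCP) lies between the finger pads; the fingertips stand 8 mm ahead of it and the grasp point (between the pads) lies 11 mm behind it; y points along the fingers, z is the direction in which the jaws open and shut, and the axes are right-handed (so a half turn about y gives the same grasp; the last joint's range is limited). The gripper opens to 85 mm and grips with 20 to 120 N. Pads are 22 mm wide; open, the fingers measure 114 mm over their backs; the gripper's body (76 mm by 85 mm) begins 54 mm behind the grasp point. The pads swing forward as they close: fully open they stand 13 mm farther back than shut.
Start: joints at [-82.81, 21.807, 74.336, -0, 83.858, -12.336], TCP at [0.184, -0.518, 0.239] pointing down, gripper open.
Joint ranges: [-178.18, 178.18], [-50.72, 133.34], [12.68, 142.11], [-81.47, 261.47], [9.98, 163.14], [-165.26, 165.26]. Speed limits (degrees/s): [136.94, 136.94, 180, 180, 180, 180].

## Interface

Orientations are given as a 3x3 rotation matrix whose columns are the frame's x, y, z axes.
In Python, from rig import env, get_image gives the robot as it stands.
- The arm moves only by the tool move_arm, never from a script. Its argument "targets" is one flat list of numbers, 6 for each row, row after row: the shift along the tool's x, y, z in mm, then the turn, a rotation vector about the tool's x, y, z in rad. A call has exactly 5 rows; each row shifts and turns the commanded pose from where the row before left it, along the tool's axes as they then stand; what a row does not reach is not made up. A row lasts 1/8 s, in which the tool goes at most 62.5 mm and 10.7 degrees, less where a joint would pass 70% of its speed; a pose out of reach is approached as far as the arm can. A call is refused whole if a number of a shift passes 62.5 or a number of a turn 0.188, either way. A call with a gripper value outside its range is refused whole. "hand" is the opening, from -1 (shut) to 1 (fully open), so that 0 is half open, set as the call begins (left out, the last holds). The fingers move at their own pace and stop on an object; "squeeze" is the grip in N (left out, the last holds). Time passes only in rows, so rows that do not move let the fingers close, or fill a call up. It gives the time, the measured TCP pose, the force and the opening at its end, in the units of the state.
- env.observe(): the state, without advancing time (a new reading comes with each control period).
- get_image(name): name is "scene" or "top" or "wrist"; returns a dict with "pixels" (480x640x3 uint8, red, green, blue), "z_map" (480x640 float32, m along the optical axis (not along the pixel's ray), 0 where there is no reading), "intrinsics" (3x3 intrinsics, pixels), "R" (3x3) and "t" (3): a world point X has camera coordinates R X + t; the wrist camera has in their place "mount" (4x4, takes a point from camera to tool coordinates, whose origin is the TCP and whose axes are the tool frame's). Camera axes: x right, y down, z forward; pixel columns grow to the right and rows downward; lengths in m; the calibration is good to about 2 mm. A picture is of the moment at which its call begins: read the wrist's pose just before it.
- env.close_job(): hands the job in, once; it reports no verdict.
The state is a dict: "time_s": time; "q": joint angles; "qvel": joint speeds; "joint_efforts": joint torques, N m; "position": TCP position; "tool_rot": TCP orientation; "ft_force": force on the tool from outside, world axes, zero at the start; "wrist_torque": the same for the moment, N m; "grip_width": finger opening in m.
Only numpy, scipy, OpenCV 4.12 (cv2) and the standard library are available. Lean on these libraries where they do the work, as an engineer would, in place of code of your own. Each camera call takes 0.05 s, during which the arm holds its last target.

## Task

Sort the things left on the bench: put both white crucibles side by side in the long rectangular white tray, both knobbed balance weights side by side in the square wooden case, and the steel sample disc in the round steel dish. Each must stand upright, flat on the floor of its tray and let go. Leave the amber vial and the cork stopper standing where they are.

Things in the scene. Friction and masses are not known exactly. Their poses are not given: they have to be found in the camera images.
- tall_crucible: Tall white ceramic crucible: an open round cup, 38 mm across, 45 mm high, almost straight sides, wall 4 mm, about 45 g. Loose. Starts upright on the bench; origin at the centre of its underside, z up.
- low_crucible: Low, wide white ceramic crucible: an open round cup, 50 mm across, 28 mm high, almost straight sides, wall 4 mm, about 50 g. Loose. Starts upright on the bench; origin at the centre of its underside, z up.
- large_weight: Large polished steel balance weight: a round body 36 mm across and 30 mm high, with a knob 22 mm across on a thin neck on top, 48 mm high in all, about 240 g. Loose. Starts upright on the bench; origin at the centre of its underside, z up.
- small_weight: Small polished steel balance weight: a round body 24 mm across and 22 mm high, with a knob 16 mm across on a thin neck on top, 36 mm high in all, about 80 g. Loose. Starts upright on the bench; origin at the centre of its underside, z up.
- sample_disc: Steel sample disc: a plain solid disc with no knob, 40 mm across and 22 mm high, about 200 g. Loose. Starts upright on the bench; origin at the centre of its underside, z up.
- crucible_tray: Crucible tray: long rectangular white tray, 85 mm (its x) by 150 mm (its y) outside, walls 4 mm thick, rim 12 mm above the bench, inner floor 4 mm above the bench. Fixed to the bench; it does not move. Origin at the centre of its underside on the bench, z up; y along the long side. Takes both crucibles side by side along y.
- weight_case: Weight case: square open wooden tray, 120 by 120 mm outside, walls 4 mm thick, rim 12 mm above the bench, inner floor 4 mm above the bench. Fixed to the bench; it does not move. Origin at the centre of its underside on the bench, z up; x and y along its sides. Takes both weights side by side.
- sample_dish: Sample dish: round shallow steel dish, 120 mm across, wall 4 mm thick, rim 12 mm above the bench, inner floor 4 mm above the bench. Fixed to the bench; it does not move. Origin at the centre of its underside on the bench, z up; round, so its yaw does not matter.
- vial: Bystander: small closed amber glass vial with a black cap, 26 mm across, 50 mm high, standing among the things to be sorted. Not to be sorted. Loose; origin at the centre of its underside, z up.
- cork: Bystander: tapered cork stopper, 26 mm across below, 34 mm across on top, 32 mm high, standing among the things to be sorted. Not to be sorted. Loose; origin at the centre of its underside, z up.
There are look-alikes about, which are no part of the job. Leave any purple look-alike of the sample_disc alone.

How it is judged:
By the outcome, as a careful person would: the job done as asked, in the order asked, and still so for the second after the job is handed in, with the robot touching nothing.
It also fails if it takes over 112 s, if anything falls off the work surface, if the arm or the gripper's body presses on something with over 40 N, if the wrist force passes 120 N, or if a joint passes its speed limit or range.

## Working session

There is one attempt and no reset: what is moved stays moved. The work goes in short steps, Python scripts to look and compute and a tool call to move; the robot and the scene stay as the last step left them, time stands still between calls to the robot, and variables do not carry over. Pictures are saved under pics/ and viewed, and the job is handed in when it is done.

Besides the shell and the picture viewer there is one more tool, called after "Emit:" by a JSON object that holds its "name" and its "arguments". move_arm: Moves the arm, as the interface text tells. Its arguments: {"type":"object","properties":{"targets":{"type":"array"},"hand":{"type":"number"},"squeeze":{"type":"number"}},"required":["targets"]}

```bash
ls; mkdir -p pics; python3 - <<'E'
from rig import env,get_image
import cv2,numpy as np
o=env.observe()
for k,v in o.items(): print(k,np.round(v,4).tolist())
for n in ["scene","top"]:
    d=get_image(n); cv2.imwrite(f"pics/{n}0.png",d["pixels"][:,:,::-1]); np.savez(f"{n}0.npz",**d)
    print(n,d["intrinsics"],d["R"],d["t"])
E
```

```text
pics
time_s 0.0
q [-82.809, 21.8408, 74.3861, 0.0002, 83.8587, -12.3367]
qvel [-0.0307, -0.0827, -0.0707, 0.0623, -0.0415, -0.0662]
joint_efforts [0.0026, -44.8462, -23.1273, 0.0, 0.0048, 0.0]
position [0.1838, -0.5181, 0.2387]
tool_rot [[-0.9425, -0.0002, 0.3343], [-0.3343, 0.0015, -0.9425], [-0.0003, -1.0, -0.0015]]
ft_force [-0.3765, 1.103, -0.0198]
wrist_torque [-0.0032, -0.0122, -0.043]
grip_width 0.0853
scene [[472.81515523   0.         323.4161692 ]
 [  0.         472.81515523 235.06072469]
 [  0.           0.           1.        ]] [[-0.48061675  0.87692291 -0.00370849]
 [ 0.74101589  0.40386125 -0.53646206]
 [-0.46893816 -0.2605807  -0.84391629]] [ 0.22370513 -0.32370855  1.12192132]
top [[569.98135416   0.         313.81552323]
 [  0.         569.98135416 248.49715756]
 [  0.           0.           1.        ]] [[ 2.57976263e-03 -9.99757431e-01 -2.18728898e-02]
 [-9.88948771e-01  6.91702474e-04 -1.48256028e-01]
 [ 1.48235196e-01  2.20136328e-02 -9.88707099e-01]] [0.02199717 0.45630284 1.04040627]
```

View pics/top0.png

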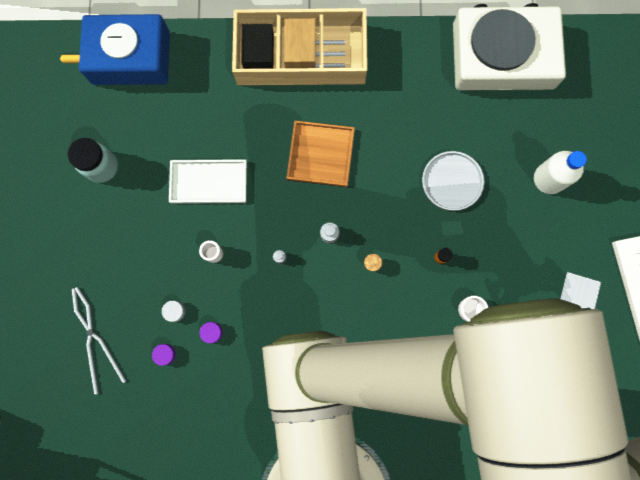

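View pics/scene0.png

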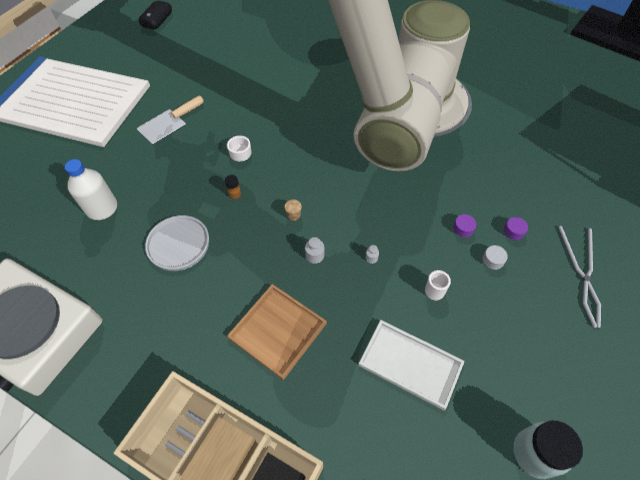

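Candidates in the top view:
- Tall crucible (210,251) and low crucible (473,308).
- Large weight (330,232) and small weight (279,257).
- Sample disc: (172,311) is grey steel. (210,332) and (163,354) are purple look-alikes, to be left alone.
- Vial (443,256) and cork (373,262) also stay.

Trays: white tray (208,181), wooden case (321,153), dish (453,181).

Next I'll measure all of these and crop the disc.

```bash
cat > h.py <<'E'
import numpy as np,cv2
def cloud(d,R=None,t=None):
    R=d["R"] if R is None else R; t=d["t"] if t is None else t
    z=d["z_map"]; K=d["intrinsics"]; v,u=np.indices(z.shape)
    c=np.stack([(u-K[0,2])/K[0,0]*z,(v-K[1,2])/K[1,1]*z,z],-1)
    P=(c-t)@R   # R^T (c-t)
    P[z<=0]=np.nan
    return P
def proj(d,X):
    c=d["R"]@np.array(X)+d["t"]; p=d["intrinsics"]@c; return p[:2]/p[2]
E
python3 - <<'E'
from h import *
C={n:cloud(dict(np.load(f"{n}0.npz"))) for n in("top","scene")}
T=dict(np.load("top0.npz"));P=C["top"]
px=dict(tall=(210,251),low=(473,308),large=(330,232),small=(279,257),disc=(172,311),vial=(443,256),cork=(373,262),pur1=(210,332),pur2=(163,354))
for n,(u,v) in px.items():
    c=P[v,u][:2]
    for k in C:
        Q=C[k].reshape(-1,3); Q=Q[np.isfinite(Q[:,2])]
        m=(np.hypot(*(Q[:,:2]-c).T)<.04)&(Q[:,2]>.008)&(Q[:,2]<.07); q=Q[m]
        if len(q)<5: print(n,k,len(q));continue
        zt=np.percentile(q[:,2],98); t=q[q[:,2]>zt-.006]
        (x,y),r=cv2.minEnclosingCircle(t[:,:2].astype(np.float32))
        print(n,k,len(q),"ztop %.4f"%zt,"top c %.4f %.4f dia %.4f"%(x,y,2*r), "bbox",np.round(q[:,:2].min(0),3),np.round(q[:,:2].max(0),3))
for n,(u,v) in dict(tray=(208,181),case=(321,153),dish=(453,181)).items():
    c=P[v,u][:2]
    for k in C:
        Q=C[k].reshape(-1,3); Q=Q[np.isfinite(Q[:,2])]
        q=Q[(np.hypot(*(Q[:,:2]-c).T)<.1)]
        print(n,k,"floor z %.4f"%P[v,u,2]); 
        t=q[(q[:,2]>.008)&(q[:,2]<.02)]
        print("  rim",len(t),cv2.minAreaRect(t[:,:2].astype(np.float32)*1000),cv2.minEnclosingCircle(t[:,:2].astype(np.float32)*1000))
im=T["pixels"][280:375,130:260,::-1]; cv2.imwrite("pics/disc.png",cv2.resize(im,None,fx=4,fy=4))
E
```

```text
tall top 269 ztop 0.0466 top c 0.4521 0.2193 dia 0.0382 bbox [0.433 0.2  ] [0.469 0.238]
tall scene 498 ztop 0.0467 top c 0.4540 0.2212 dia 0.0395 bbox [0.434 0.203] [0.474 0.239]
low top 204 ztop 0.0311 top c 0.3450 -0.2737 dia 0.0494 bbox [ 0.321 -0.299] [ 0.368 -0.25 ]
low scene 351 ztop 0.0300 top c 0.3460 -0.2739 dia 0.0539 bbox [ 0.319 -0.297] [ 0.371 -0.248]
large top 296 ztop 0.0488 top c 0.4901 -0.0063 dia 0.0218 bbox [ 0.472 -0.023] [0.507 0.011]
large scene 371 ztop 0.0492 top c 0.4912 -0.0048 dia 0.0226 bbox [ 0.474 -0.022] [0.511 0.014]
small top 126 ztop 0.0379 top c 0.4377 0.0895 dia 0.0079 bbox [0.432 0.079] [0.455 0.101]
small scene 169 ztop 0.0378 top c 0.4458 0.0927 dia 0.0170 bbox [0.437 0.081] [0.458 0.104]
disc top 376 ztop 0.0250 top c 0.3401 0.2914 dia 0.0402 bbox [0.32  0.271] [0.358 0.31 ]
disc scene 409 ztop 0.0251 top c 0.3418 0.2931 dia 0.0422 bbox [0.321 0.274] [0.362 0.313]
vial top 207 ztop 0.0528 top c 0.4436 -0.2198 dia 0.0253 bbox [ 0.431 -0.232] [ 0.455 -0.207]
vial scene 263 ztop 0.0523 top c 0.4459 -0.2177 dia 0.0279 bbox [ 0.433 -0.231] [ 0.459 
[... 1040 characters left out ...]
578, 121.6422119140625), 82.85791778564453) ((650.3870849609375, 11.684484481811523), 84.13473510742188)
case scene floor z -0.0004
  rim 785 ((653.0535278320312, 12.411445617675781), (121.05207061767578, 120.86940002441406), 82.95484924316406) ((652.52783203125, 12.433771133422852), 84.46410369873047)
dish top floor z 0.0017
  rim 428 ((594.6124267578125, -247.17591857910156), (118.7347640991211, 117.91272735595703), 7.638993263244629) ((594.50634765625, -247.23138427734375), 60.3571891784668)
dish scene floor z 0.0017
  rim 462 ((595.350341796875, -245.92666625976562), (118.86406707763672, 118.4961166381836), 1.2913516759872437) ((595.3320922851562, -246.01158142089844), 60.99452209472656)
```

View pics/disc.png

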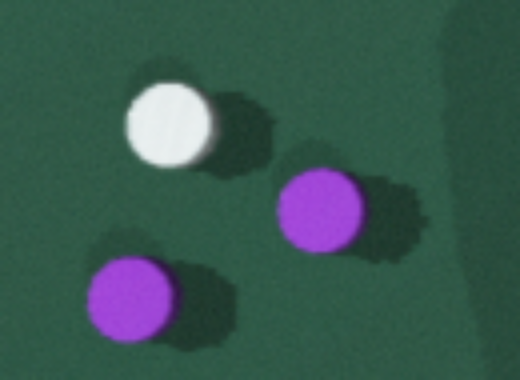

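The top crop shows the grey-white disc at (170,125) beside two purple ones, so the target is the disc at (0.341, 0.292). All sizes match the description, and the object tops read about 2–3 mm high. First I'll turn the jaws along world x.

Emit:
{"name": "move_arm", "arguments": {"targets": [0,15,0,0,-0.1757,0,0,15,0,0,-0.1757,0,0,15,0,0,-0.1757,0,0,15,0,0,-0.1757,0,0,15,0,0,-0.1757,0], "hand": 1, "squeeze": 30}}

```text
time_s: 0.72
position: [0.1838, -0.5182, 0.1635]
tool_rot: [[-0.339, -0.0, 0.941], [-0.941, 0.001, -0.339], [-0.001, -1.0, -0.0]]
ft_force: [-0.7, -0.0, -0.0]
grip_width: 0.0853
```

Emit:
{"name": "move_arm", "arguments": {"targets": [0,0,0,0,-0.1757,0,0,0,0,0,-0.1757,0,-48.8,0,32.3,0,0,0,-48.8,0,32.3,0,0,0,-48.8,0,32.3,0,0,0]}}

```text
time_s: 1.35
position: [0.2814, -0.3703, 0.1641]
tool_rot: [[-0.001, -0.0, 1.0], [-1.0, 0.001, -0.001], [-0.001, -1.0, -0.0]]
ft_force: [1.6, 0.1, 0.2]
grip_width: 0.0853
```

Emit:
{"name": "move_arm", "arguments": {"targets": [-48.8,0,32.3,0,0,0,-48.8,0,32.3,0,0,0,0,0,0,0,0,0,0,0,0,0,0,0,0,0,0,0,0,0]}}

```text
time_s: 1.98
position: [0.3449, -0.2754, 0.1642]
tool_rot: [[-0.002, -0.0, 1.0], [-1.0, -0.0, -0.002], [0.0, -1.0, -0.0]]
ft_force: [0.1, 0.2, 1.0]
grip_width: 0.085
```

```bash
cat >> h.py <<'E'
def wcloud(d,o):
    M=d["mount"]; Rt=np.array(o["tool_rot"]); p=np.array(o["position"])
    z=d["z_map"]; K=d["intrinsics"]; v,u=np.indices(z.shape)
    c=np.stack([(u-K[0,2])/K[0,0]*z,(v-K[1,2])/K[1,1]*z,z],-1)
    P=(c@M[:3,:3].T+M[:3,3])@Rt.T+p; P[z<=0]=np.nan; return P
E
python3 - <<'E'
from h import *
from rig import env,get_image
o=env.observe();d=get_image("wrist")
cv2.imwrite("pics/w1.png",d["pixels"][:,:,::-1])
Q=wcloud(d,o).reshape(-1,3);Q=Q[np.isfinite(Q[:,2])]
print(np.round(d["mount"],3),np.median(Q[Q[:,2]<.01][:,2]))
q=Q[(np.hypot(*(Q[:,:2]-[.3455,-.274]).T)<.04)&(Q[:,2]>.01)&(Q[:,2]<.04)]
zt=np.percentile(q[:,2],98);t=q[q[:,2]>zt-.005]
print(zt,cv2.minEnclosingCircle(t[:,:2].astype(np.float32)))
E
```

```text
[[-0.001  0.962  0.274 -0.071]
 [-0.    -0.274  0.962 -0.135]
 [ 1.     0.001  0.     0.001]
 [ 0.     0.     0.     1.   ]] 6.065510472859359e-05
0.02906561004310723 ((0.34460222721099854, -0.27525147795677185), 0.024970095604658127)
```

View pics/w1.png

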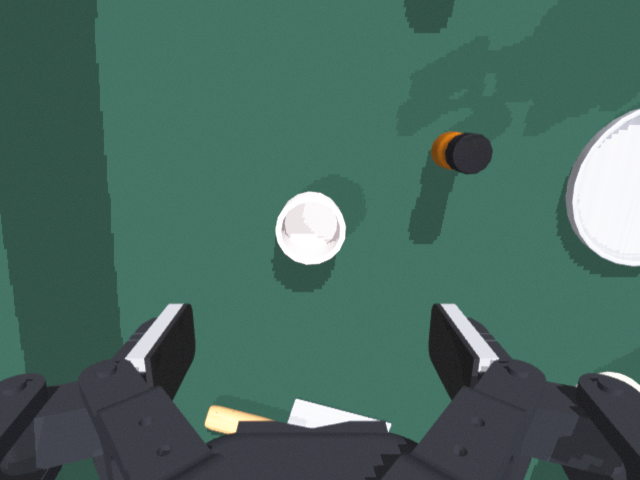

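The wrist view shows the low crucible at (310,228), centred between the open fingers with nothing in the way. It measures (0.3446, -0.2753), within 0.5 mm of the TCP. Next I'll descend and grip.

Emit:
{"name": "move_arm", "arguments": {"targets": [0,49,0,0,0,0,0,49,0,0,0,0,0,30,0,0,0,0,0,19,0,0,0,0,0,0,0,0,0,0]}}

```text
time_s: 2.65
position: [0.3446, -0.2747, 0.0164]
tool_rot: [[-0.002, -0.002, 1.0], [-1.0, 0.002, -0.002], [-0.002, -1.0, -0.002]]
ft_force: [0.0, -0.5, 0.9]
grip_width: 0.0857
```

Emit:
{"name": "move_arm", "arguments": {"targets": [0,0,0,0,0,0,0,0,0,0,0,0,0,0,0,0,0,0,0,0,0,0,0,0,0,0,0,0,0,0], "hand": -1, "squeeze": 30}}

```text
time_s: 3.28
position: [0.3456, -0.2749, 0.0185]
tool_rot: [[-0.0, 0.001, 1.0], [-1.0, -0.002, -0.0], [0.002, -1.0, 0.001]]
ft_force: [-2.5, -0.3, 8.6]
grip_width: 0.048
```

Emit:
{"name": "move_arm", "arguments": {"targets": [0,-5,0,0,0,0,0,-10,0,0,0,0,0,-25,0,0,0,0,0,-30,0,0,0,0,0,0,0,0,0,0]}}

```text
time_s: 3.9
position: [0.346, -0.2751, 0.0893]
tool_rot: [[0.0, 0.003, 1.0], [-1.0, -0.004, 0.0], [0.004, -1.0, 0.003]]
ft_force: [0.1, 0.2, -1.2]
grip_width: 0.048
```

```bash
python3 - <<'E'
from h import *
from rig import env,get_image
o=env.observe();d=get_image("wrist")
cv2.imwrite("pics/w2.png",d["pixels"][:,:,::-1])
print(o["grip_width"],o["position"],o["ft_force"])
E
```

```text
0.04797209644262192 [ 0.34596013 -0.27507819  0.08931113] [ 0.13227563  0.18550435 -1.21463311]
```

View pics/w2.png

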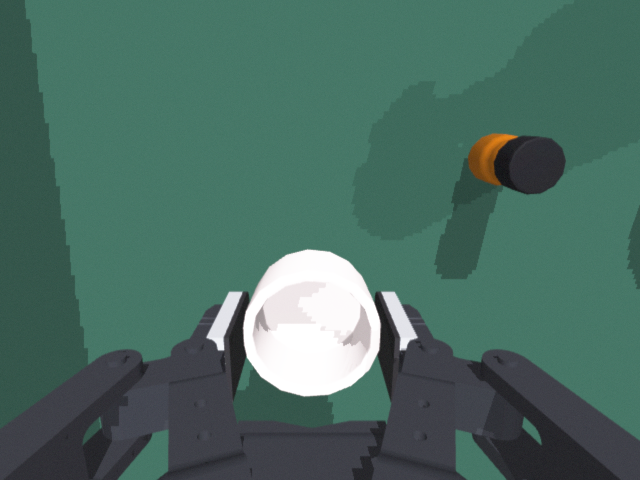

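The wrist view shows the crucible upright in the jaws at (312,322). The 8.6 N on closing suggests the tips touched the bench. I'll measure the tip extent in the tool frame from the wrist depth.

```bash
python3 - <<'E'
from h import *
from rig import env,get_image
d=get_image("wrist")
o=dict(tool_rot=np.eye(3),position=np.zeros(3))
P=wcloud(d,o)*1000
for n,(a,b) in dict(L=(205,245),R=(380,415)).items():
    q=P[285:345,a:b].reshape(-1,3); q=q[q[:,1]<40]
    print(n,len(q),"y max",np.percentile(q[:,1],[50,90,99,100]),"x",np.percentile(q[:,0],[1,99]),"z",np.percentile(q[:,2],[1,99]))
q=P[240:400,248:380].reshape(-1,3); q=q[q[:,1]<50]
print("cup y(min=rim)",np.percentile(q[:,1],[0,1,5,50,95,99,100]))
r=q[q[:,1]<np.percentile(q[:,1],1)+5]; print(cv2.minEnclosingCircle(r[:,[0,2]].astype(np.float32)))
print(P[290:300:3,228].round(1),P[290:300:3,390].round(1), P[322,200:250:4].round(1))
E
```

```text
L 1838 y max [-17.43813019  -5.06409371   0.70492034   3.04697242] x [-13.28087516   0.3735836 ] z [-35.99893727 -23.21265733]
R 1645 y max [-17.74945756  -4.8058541    0.74483951   3.06843436] x [-13.20186434  -0.15149588] z [24.38884706 36.29857691]
cup y(min=rim) [-11.4486857  -10.38582175  -9.83576163   4.00262357  14.18410132
  15.01716101  17.99753073]
((0.3128703534603119, 1.5952047109603882), 25.715805053710938)
[[ 24.8  88.8 -50.2]
 [-12.   -0.1 -30.1]
 [-12.3  -3.5 -29.4]
 [-12.   -5.3 -29. ]] [[ 24.8  89.   48.4]
 [-12.   -0.   29.4]
 [-12.5  -3.9  28.7]
 [-11.9  -5.2  28.4]] [[ -8.1 -15.2 -36.6]
 [ -8.  -15.  -35.3]
 [ -8.4 -15.8 -33.7]
 [ -7.7 -14.3 -32.8]
 [-11.9 -22.4 -29.3]
 [-12.3 -23.2 -27.9]
 [-11.6 -21.9 -26.9]
 [-12.3 -23.3 -25.4]
 [-11.9 -22.4 -24.3]
 [-10.6 -19.9 -23.6]
 [ -7.5 -14.1 -23.5]
 [ -5.4 -10.  -22.9]
 [ -5.4  -9.9 -21.5]]
```

The tips sit only about 3 mm ahead of the TCP at this width. The cup's bottom is about 18 mm below the TCP, so the force was the pads swinging down. Next I'll carry it to (0.595, 0.197).

Emit:
{"name": "move_arm", "arguments": {"targets": [0,-25,0,0,0,0,-52.4,0,27.7,0,0,0,-52.4,0,27.7,0,0,0,-52.4,0,27.7,0,0,0,-52.4,0,27.7,0,0,0]}}

```text
time_s: 4.62
position: [0.4564, -0.0629, 0.1114]
tool_rot: [[-0.0, -0.002, 1.0], [-1.0, 0.001, -0.0], [-0.001, -1.0, -0.002]]
ft_force: [1.2, -0.0, -0.5]
grip_width: 0.0477
```

Emit:
{"name": "move_arm", "arguments": {"targets": [-52.4,0,27.7,0,0,0,-52.4,0,27.7,0,0,0,-52.4,0,27.7,0,0,0,-52.4,0,27.7,0,0,0,-52.4,0,27.7,0,0,0]}}

```text
time_s: 5.25
position: [0.5949, 0.1991, 0.1108]
tool_rot: [[0.0, -0.002, 1.0], [-1.0, -0.0, 0.0], [0.0, -1.0, -0.002]]
ft_force: [1.2, -1.1, 0.9]
grip_width: 0.048
```

Emit:
{"name": "move_arm", "arguments": {"targets": [0,0,0,0,0,0,0,0,0,0,0,0,0,0,0,0,0,0,0,0,0,0,0,0,0,0,0,0,0,0]}}

```text
time_s: 5.88
position: [0.5947, 0.1966, 0.1125]
tool_rot: [[-0.001, 0.0, 1.0], [-1.0, -0.0, -0.001], [0.0, -1.0, 0.0]]
ft_force: [-0.1, -0.1, -0.5]
grip_width: 0.0478
```

```bash
python3 - <<'E'
from h import *
from rig import env,get_image
o=env.observe();d=get_image("wrist")
cv2.imwrite("pics/w3.png",d["pixels"][:,:,::-1])
print(o["grip_width"],o["position"],o["ft_force"])
Q=wcloud(d,o).reshape(-1,3);Q=Q[np.isfinite(Q[:,2])]
t=Q[(Q[:,2]>.009)&(Q[:,2]<.016)&(abs(Q[:,0]-.595)<.06)&(Q[:,1]>.14)&(Q[:,1]<.34)]
print(np.percentile(t,[0.5,99.5],axis=0).round(4),cv2.minAreaRect((1000*t[:,:2]).astype(np.float32)))
E
```

```text
0.04782777605182553 [0.59467734 0.19661375 0.11249779] [-0.13013281 -0.10781271 -0.46076471]
[[0.5541 0.1627 0.0092]
 [0.6392 0.3089 0.0138]] ((596.6992797851562, 234.25393676757812), (85.3662338256836, 149.71875), 0.3282140791416168)
```

View pics/w3.png

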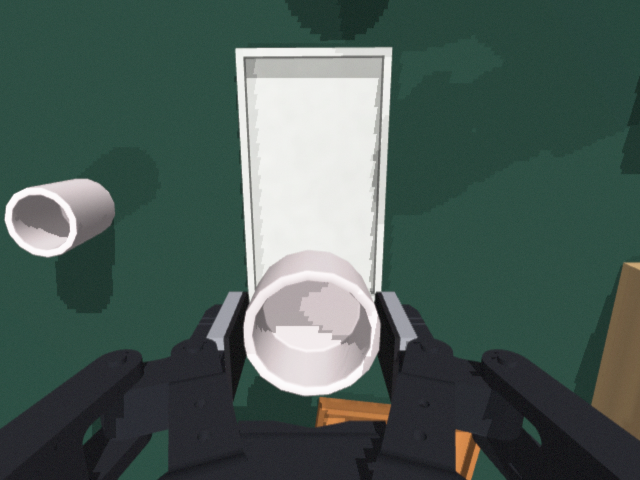

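The wrist view shows the tray from (240,50) to (390,290), with the held cup over its near end. The tray centre is (0.597, 0.234), so I'll correct x by 2 mm and lower.

Emit:
{"name": "move_arm", "arguments": {"targets": [0,40,2,0,0,0,0,30,0,0,0,0,0,12,0,0,0,0,0,5,0,0,0,0,0,0,0,0,0,0]}}

```text
time_s: 6.55
position: [0.5971, 0.1973, 0.0261]
tool_rot: [[-0.0, 0.001, 1.0], [-1.0, 0.0, -0.0], [-0.0, -1.0, 0.001]]
ft_force: [0.5, -0.1, 0.5]
grip_width: 0.0481
```

Emit:
{"name": "move_arm", "arguments": {"targets": [0,1.5,0,0,0,0,0,0,0,0,0,0,0,0,0,0,0,0,0,0,0,0,0,0,0,0,0,0,0,0]}}

```text
time_s: 7.18
position: [0.5967, 0.1972, 0.0238]
tool_rot: [[-0.0, -0.0, 1.0], [-1.0, 0.0, -0.0], [-0.0, -1.0, -0.0]]
ft_force: [-0.1, 0.4, -1.0]
grip_width: 0.0481
```

Emit:
{"name": "move_arm", "arguments": {"targets": [0,1,0,0,0,0,0,0,0,0,0,0,0,1,0,0,0,0,0,0,0,0,0,0,0,0,0,0,0,0]}}

```text
time_s: 7.8
position: [0.5967, 0.1972, 0.0225]
tool_rot: [[-0.0, 0.0, 1.0], [-1.0, 0.0, -0.0], [-0.0, -1.0, 0.0]]
ft_force: [-2.6, -0.1, 5.2]
grip_width: 0.0484
```

There's contact at 5 N, so I'll release and lift, then head to the tall crucible.

Emit:
{"name": "move_arm", "arguments": {"targets": [0,0,0,0,0,0,0,0,0,0,0,0,0,0,0,0,0,0,0,0,0,0,0,0,0,0,0,0,0,0], "hand": 0.5}}

```text
time_s: 8.43
position: [0.5967, 0.1972, 0.0218]
tool_rot: [[-0.0, -0.0, 1.0], [-1.0, -0.0, -0.0], [0.0, -1.0, -0.0]]
ft_force: [1.0, -0.4, 0.7]
grip_width: 0.0641
```

Emit:
{"name": "move_arm", "arguments": {"targets": [0,-25,0,0,0,0,0,-50,0,0,0,0,0,-50,0,0,0,0,0,0,0,0,0,0,0,0,0,0,0,0]}}

```text
time_s: 9.05
position: [0.5963, 0.1971, 0.1461]
tool_rot: [[-0.0, -0.001, 1.0], [-1.0, -0.0, -0.0], [0.0, -1.0, -0.001]]
ft_force: [-0.2, -0.4, 0.0]
grip_width: 0.0641
```

```bash
cat >> h.py <<'E'
def look(name,c=None,zr=(.01,.06),rad=.04):
    from rig import env,get_image
    o=env.observe();d=get_image("wrist")
    cv2.imwrite(f"pics/{name}.png",d["pixels"][:,:,::-1])
    print("tcp",np.round(o["position"],4),"w",round(o["grip_width"],4),"F",np.round(o["ft_force"],1))
    Q=wcloud(d,o).reshape(-1,3);Q=Q[np.isfinite(Q[:,2])]
    if c is not None:
        q=Q[(np.hypot(*(Q[:,:2]-c).T)<rad)&(Q[:,2]>zr[0])&(Q[:,2]<zr[1])]
        zt=np.percentile(q[:,2],98);t=q[q[:,2]>zt-.005]
        print("ztop",zt.round(4),"circle",cv2.minEnclosingCircle(t[:,:2].astype(np.float32)))
    return o,d,Q
E
python3 - <<'E'
from h import *
look("w4",[.597,.197])
E
```

```text
tcp [0.5963 0.1971 0.1461] w 0.0641 F [-0.2 -0.4  0. ]
ztop 0.033 circle ((0.5974721908569336, 0.19715279340744019), 0.024837305769324303)
```

View pics/w4.png

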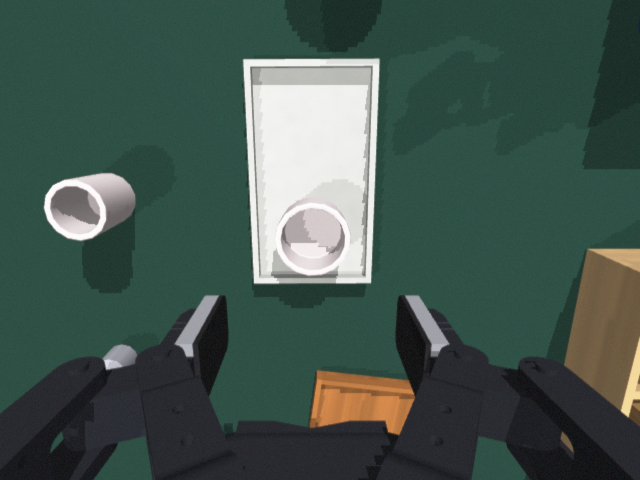

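The low crucible stands in the tray at (312,238), ztop 33 mm, as expected. Next is the tall crucible.

Emit:
{"name": "move_arm", "arguments": {"targets": [-7.3,0,-48,0,0,0,-7.3,0,-48,0,0,0,-7.3,0,-48,0,0,0,0,0,0,0,0,0,0,0,0,0,0,0], "hand": 1}}

```text
time_s: 9.72
position: [0.4532, 0.2191, 0.1463]
tool_rot: [[-0.0, -0.0, 1.0], [-1.0, -0.0, -0.0], [0.0, -1.0, -0.0]]
ft_force: [-0.3, -0.0, -0.5]
grip_width: 0.0854
```

```bash
python3 - <<'E'
from h import *
look("w5",[.452,.219])
E
```

```text
tcp [0.4532 0.2191 0.1463] w 0.0854 F [-0.3 -0.  -0.5]
ztop 0.0461 circle ((0.45312991738319397, 0.2193608433008194), 0.019011635333299637)
```

Emit:
{"name": "move_arm", "arguments": {"targets": [0,45,0,0,0,0,0,40,0,0,0,0,0,25,0,0,0,0,0,12,0,0,0,0,0,0,0,0,0,0]}}

```text
time_s: 10.4
position: [0.4531, 0.219, 0.0243]
tool_rot: [[-0.001, -0.001, 1.0], [-1.0, -0.0, -0.001], [0.0, -1.0, -0.001]]
ft_force: [-0.5, 0.1, -0.2]
grip_width: 0.085
```

Emit:
{"name": "move_arm", "arguments": {"targets": [0,0,0,0,0,0,0,0,0,0,0,0,0,0,0,0,0,0,0,0,0,0,0,0,0,0,0,0,0,0], "hand": -1}}

```text
time_s: 11.02
position: [0.4529, 0.2192, 0.0256]
tool_rot: [[-0.0, 0.001, 1.0], [-1.0, 0.0, -0.0], [-0.0, -1.0, 0.001]]
ft_force: [-2.1, 0.4, 5.6]
grip_width: 0.037
```

Emit:
{"name": "move_arm", "arguments": {"targets": [0,0,0,0,0,0,0,-5,0,0,0,0,0,-25,0,0,0,0,0,-45,0,0,0,0,0,0,0,0,0,0]}}

```text
time_s: 11.65
position: [0.4541, 0.2195, 0.1027]
tool_rot: [[0.0, 0.006, 1.0], [-1.0, 0.001, 0.0], [-0.001, -1.0, 0.006]]
ft_force: [-0.0, 0.1, -0.6]
grip_width: 0.0369
```

```bash
python3 - <<'E'
from h import *
look("w6",[.453,.219],(.07,.13))
E
```

```text
tcp [0.4541 0.2195 0.1027] w 0.0369 F [-0.   0.1 -0.6]
ztop 0.1277 circle ((0.45444563031196594, 0.22719761729240417), 0.03225339949131012)
```

View pics/w6.png

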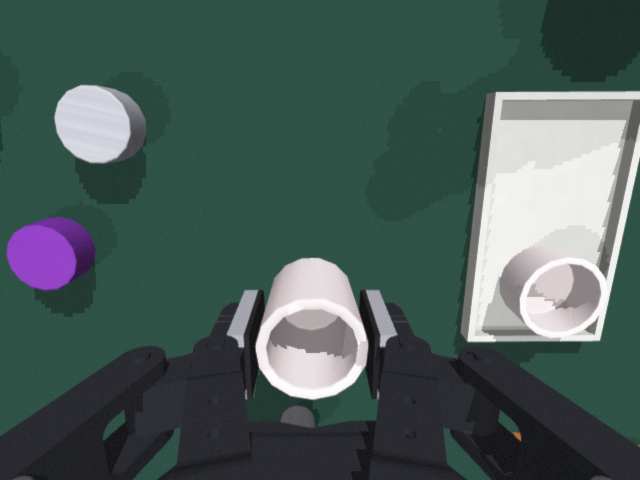

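The tall crucible is held upright at (312,345). I'll carry it to (0.597, 0.271).

Emit:
{"name": "move_arm", "arguments": {"targets": [-17.2,0,47.7,0,0,0,-17.2,0,47.7,0,0,0,-17.2,0,47.7,0,0,0,0,0,0,0,0,0,0,0,0,0,0,0]}}

```text
time_s: 12.32
position: [0.5947, 0.2704, 0.0983]
tool_rot: [[-0.0, -0.003, 1.0], [-1.0, -0.001, -0.0], [0.001, -1.0, -0.003]]
ft_force: [-0.3, -0.7, 0.1]
grip_width: 0.0369
```

Emit:
{"name": "move_arm", "arguments": {"targets": [0,30,0,0,0,0,0,25,0,0,0,0,0,11,0,0,0,0,0,0,0,0,0,0,0,0,0,0,0,0]}}

```text
time_s: 12.95
position: [0.5961, 0.2708, 0.035]
tool_rot: [[-0.0, 0.002, 1.0], [-1.0, 0.0, -0.0], [-0.0, -1.0, 0.002]]
ft_force: [-0.5, -1.1, -0.8]
grip_width: 0.0368
```

Emit:
{"name": "move_arm", "arguments": {"targets": [0,2.5,0.5,0,0,0,0,0,0,0,0,0,0,1,0,0,0,0,0,0,0,0,0,0,0,0,0,0,0,0]}}

```text
time_s: 13.58
position: [0.5963, 0.2707, 0.0303]
tool_rot: [[-0.0, 0.0, 1.0], [-1.0, 0.0, -0.0], [-0.0, -1.0, 0.0]]
ft_force: [0.0, -0.5, -0.3]
grip_width: 0.037
```

Emit:
{"name": "move_arm", "arguments": {"targets": [0,1,0,0,0,0,0,0,0,0,0,0,0,0.6,0,0,0,0,0,0,0,0,0,0,0,0,0,0,0,0]}}

```text
time_s: 14.2
position: [0.5964, 0.2708, 0.0296]
tool_rot: [[0.0, 0.001, 1.0], [-1.0, 0.0, 0.0], [-0.0, -1.0, 0.001]]
ft_force: [-3.1, -0.7, 7.3]
grip_width: 0.0366
```

Contact. I'll release and lift.

Emit:
{"name": "move_arm", "arguments": {"targets": [0,0,0,0,0,0,0,0,0,0,0,0,0,0,0,0,0,0,0,0,0,0,0,0,0,0,0,0,0,0], "hand": 0.4}}

```text
time_s: 14.82
position: [0.5963, 0.2707, 0.0287]
tool_rot: [[-0.0, -0.0, 1.0], [-1.0, -0.0, -0.0], [0.0, -1.0, -0.0]]
ft_force: [0.6, -0.5, 0.1]
grip_width: 0.0598
```

Emit:
{"name": "move_arm", "arguments": {"targets": [0,-25,0,0,0,0,0,-45,0,0,0,0,0,-45,0,0,0,0,0,0,0,0,0,0,0,0,0,0,0,0]}}

```text
time_s: 15.45
position: [0.5959, 0.2706, 0.1429]
tool_rot: [[-0.0, -0.001, 1.0], [-1.0, -0.0, -0.0], [0.0, -1.0, -0.001]]
ft_force: [-1.0, -0.1, 0.0]
grip_width: 0.0598
```

```bash
python3 - <<'E'
from h import *
look("w7",[.597,.271])
E
```

```text
tcp [0.5959 0.2706 0.1429] w 0.0598 F [-1.  -0.1  0. ]
ztop 0.0499 circle ((0.5966970324516296, 0.270859032869339), 0.019080106168985367)
```

View pics/w7.png

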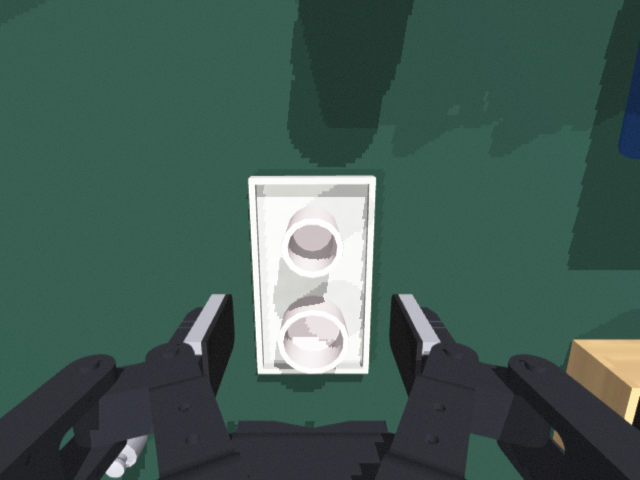

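Both crucibles are in the tray at (312,248) and (313,338), upright, with ztop 49.9 and 33 mm. Next is the large weight.

Emit:
{"name": "move_arm", "arguments": {"targets": [55.5,0,-21.2,0,0,0,55.5,0,-21.2,0,0,0,55.5,0,-21.2,0,0,0,55.5,0,-21.2,0,0,0,55.5,0,-21.2,0,0,0], "hand": 0.7}}

```text
time_s: 16.12
position: [0.4889, -0.0082, 0.1426]
tool_rot: [[0.0, -0.002, 1.0], [-1.0, 0.0, 0.0], [-0.001, -1.0, -0.002]]
ft_force: [1.7, -0.2, -0.2]
grip_width: 0.0727
```

Emit:
{"name": "move_arm", "arguments": {"targets": [0,0,0,0,0,0,0,0,0,0,0,0,0,0,0,0,0,0,0,0,0,0,0,0,0,0,0,0,0,0]}}

```text
time_s: 16.75
position: [0.4904, -0.0062, 0.1436]
tool_rot: [[0.001, -0.0, 1.0], [-1.0, 0.0, 0.001], [-0.0, -1.0, -0.0]]
ft_force: [-0.1, 0.1, 0.0]
grip_width: 0.0724
```

```bash
python3 - <<'E'
from h import *
o,d,Q=look("w8",[.490,-.006])
for c,lo,hi in(([.49,-.006],.015,.034),([.445,.091],.012,.026)):
    q=Q[(np.hypot(*(Q[:,:2]-c).T)<.04)&(Q[:,2]>lo)&(Q[:,2]<hi)]
    print(len(q),np.percentile(q,[1,99],axis=0).round(4).tolist(),cv2.minEnclosingCircle(q[:,:2].astype(np.float32)))
E
```

```text
tcp [ 0.4904 -0.0062  0.1436] w 0.0724 F [-0.1  0.1  0. ]
ztop 0.0484 circle ((0.4911978244781494, -0.006501583382487297), 0.011313460767269135)
1394 [[0.4743, -0.0231, 0.0158], [0.5082, 0.0111, 0.0318]] ((0.49096980690956116, -0.0062933266162872314), 0.018010171130299568)
699 [[0.4341, 0.0785, 0.0134], [0.4568, 0.1011, 0.024]] ((0.4452141225337982, 0.08985849469900131), 0.012003844603896141)
```

View pics/w8.png

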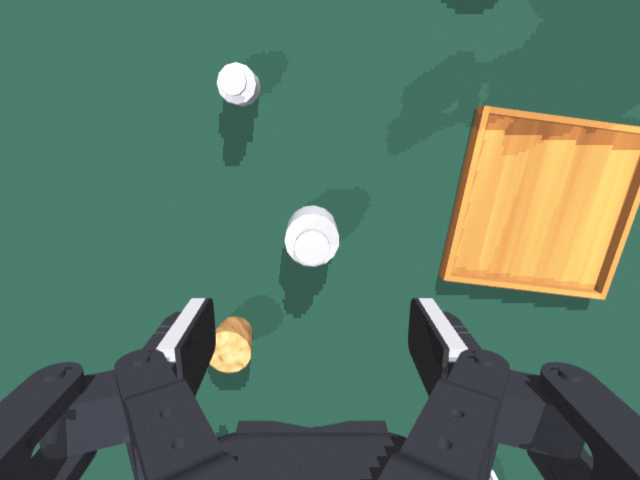

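The large weight is at (312,237) between the fingers, and the cork at (232,345) stays clear. The small weight measures (0.4452, 0.0899). I'll grip the large weight by its body.

Emit:
{"name": "move_arm", "arguments": {"targets": [0,45,0.7,0,0,0,0,45,0,0,0,0,0,27,0,0,0,0,0,12,0,0,0,0,0,0,0,0,0,0]}}

```text
time_s: 17.42
position: [0.4911, -0.0067, 0.0147]
tool_rot: [[0.0, -0.0, 1.0], [-1.0, 0.0, 0.0], [-0.0, -1.0, -0.0]]
ft_force: [0.6, -0.2, -0.1]
grip_width: 0.0727
```

Emit:
{"name": "move_arm", "arguments": {"targets": [0,0,0,0,0,0,0,0,0,0,0,0,0,0,0,0,0,0,0,0,0,0,0,0,0,0,0,0,0,0], "hand": -1, "squeeze": 60}}

```text
time_s: 18.05
position: [0.4914, -0.0069, 0.0159]
tool_rot: [[-0.0, 0.002, 1.0], [-1.0, -0.001, -0.0], [0.001, -1.0, 0.002]]
ft_force: [-1.7, -0.2, 8.1]
grip_width: 0.0335
```

Emit:
{"name": "move_arm", "arguments": {"targets": [0,0,0,0,0,0,0,-5,0,0,0,0,0,-25,0,0,0,0,0,-45,0,0,0,0,0,0,0,0,0,0]}}

```text
time_s: 18.68
position: [0.4923, -0.0071, 0.0925]
tool_rot: [[-0.0, 0.006, 1.0], [-1.0, -0.002, -0.0], [0.002, -1.0, 0.006]]
ft_force: [0.0, 0.6, -2.3]
grip_width: 0.0334
```

```bash
python3 - <<'E'
from h import *
look("w9",[.491,-.006],(.07,.13))
E
```

```text
tcp [ 0.4923 -0.0071  0.0925] w 0.0334 F [ 0.   0.6 -2.3]
ztop 0.1287 circle ((0.49204540252685547, 0.0007490047719329596), 0.03836236149072647)
```

View pics/w9.png

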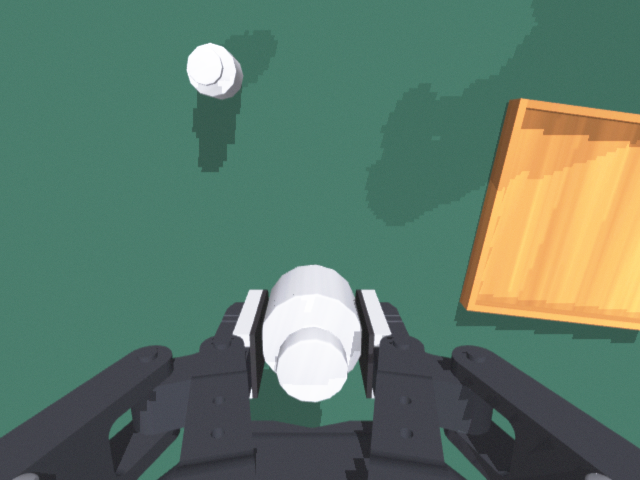

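The large weight is held upright, with its knob at (312,360). I'll carry it to the case at (0.649, -0.015).

Emit:
{"name": "move_arm", "arguments": {"targets": [2.7,0,52.5,0,0,0,2.7,0,52.5,0,0,0,2.7,0,52.5,0,0,0,0,0,0,0,0,0,0,0,0,0,0,0]}}

```text
time_s: 19.35
position: [0.6472, -0.0147, 0.0881]
tool_rot: [[-0.0, -0.004, 1.0], [-1.0, 0.001, -0.0], [-0.001, -1.0, -0.004]]
ft_force: [0.2, 0.2, -1.3]
grip_width: 0.034
```

```bash
python3 - <<'E'
from h import *
o,d,Q=look("w10")
t=Q[(Q[:,2]>.008)&(Q[:,2]<.016)&(np.hypot(*(Q[:,:2]-[.652,.011]).T)<.095)]
print(cv2.minAreaRect((1000*t[:,:2]).astype(np.float32)))
E
```

```text
tcp [ 0.6472 -0.0147  0.0881] w 0.034 F [ 0.2  0.2 -1.3]
((652.7156372070312, 10.696540832519531), (120.52174377441406, 120.62842559814453), 82.92684936523438)
```

View pics/w10.png

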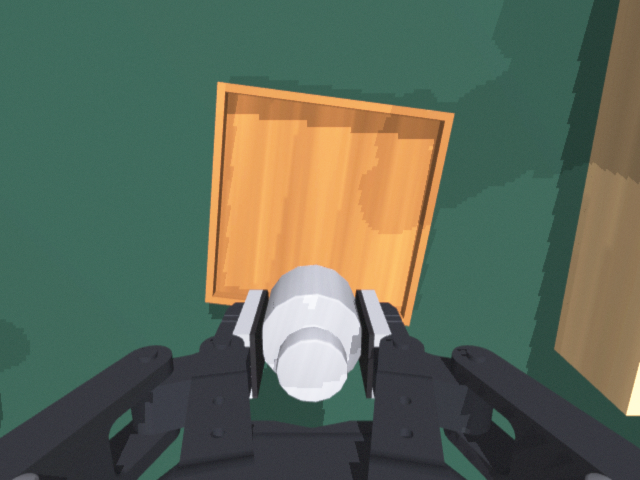

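The case is centred at (0.6527, 0.0107), and the weight is over its near part. I'll lower it.

Emit:
{"name": "move_arm", "arguments": {"targets": [0,30,1,0,0,0,0,25,0,0,0,0,0,11,0,0,0,0,0,0,0,0,0,0,0,0,0,0,0,0]}}

```text
time_s: 20.02
position: [0.6499, -0.015, 0.0249]
tool_rot: [[-0.0, 0.002, 1.0], [-1.0, -0.0, -0.0], [0.0, -1.0, 0.002]]
ft_force: [0.5, 0.3, -0.8]
grip_width: 0.0338
```

Emit:
{"name": "move_arm", "arguments": {"targets": [0,2,0,0,0,0,0,0,0,0,0,0,0,1,0,0,0,0,0,0,0,0,0,0,0,0,0,0,0,0]}}

```text
time_s: 20.65
position: [0.6495, -0.0149, 0.0208]
tool_rot: [[-0.0, 0.0, 1.0], [-1.0, -0.0, -0.0], [0.0, -1.0, 0.0]]
ft_force: [0.6, -0.1, -2.5]
grip_width: 0.0339
```

Emit:
{"name": "move_arm", "arguments": {"targets": [0,1,0,0,0,0,0,0,0,0,0,0,0,0.5,0,0,0,0,0,0,0,0,0,0,0,0,0,0,0,0]}}

```text
time_s: 21.28
position: [0.6496, -0.0149, 0.02]
tool_rot: [[0.0, 0.001, 1.0], [-1.0, -0.0, 0.0], [0.0, -1.0, 0.001]]
ft_force: [-2.4, 1.1, 5.4]
grip_width: 0.0339
```

Emit:
{"name": "move_arm", "arguments": {"targets": [0,0,0,0,0,0,0,0,0,0,0,0,0,0,0,0,0,0,0,0,0,0,0,0,0,0,0,0,0,0], "hand": 0.3}}

```text
time_s: 21.9
position: [0.6495, -0.0149, 0.0192]
tool_rot: [[-0.0, -0.0, 1.0], [-1.0, 0.0, -0.0], [-0.0, -1.0, -0.0]]
ft_force: [-0.5, -0.3, -0.0]
grip_width: 0.0557
```

Emit:
{"name": "move_arm", "arguments": {"targets": [0,-25,0,0,0,0,0,-50,0,0,0,0,0,-45,0,0,0,0,0,0,0,0,0,0,0,0,0,0,0,0]}}

```text
time_s: 22.52
position: [0.649, -0.0148, 0.1384]
tool_rot: [[-0.0, -0.001, 1.0], [-1.0, 0.0, -0.0], [-0.0, -1.0, -0.001]]
ft_force: [0.1, -0.1, -0.7]
grip_width: 0.0556
```

```bash
python3 - <<'E'
from h import *
look("w11",[.65,-.015])
E
```

```text
tcp [ 0.649  -0.0148  0.1384] w 0.0556 F [ 0.1 -0.1 -0.7]
ztop 0.0524 circle ((0.6501515507698059, -0.014705701731145382), 0.011217905208468437)
```

View pics/w11.png

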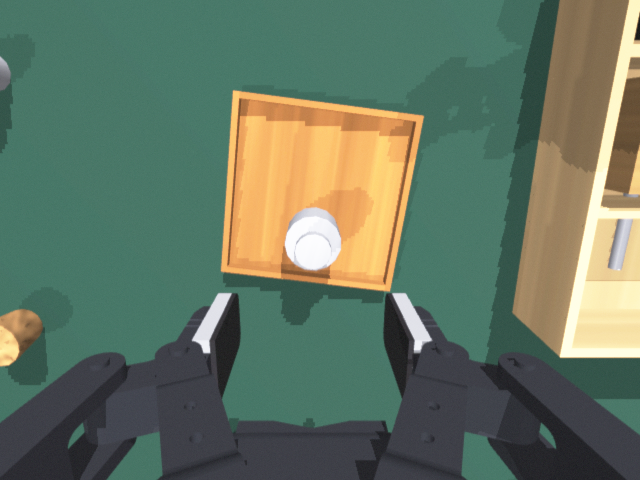

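The large weight stands in the case at (313,240), ztop 52.4 mm. Next is the small weight.

Emit:
{"name": "move_arm", "arguments": {"targets": [-26.2,0,-51.1,0,0,0,-26.2,0,-51.1,0,0,0,-26.2,0,-51.1,0,0,0,-26.2,0,-51.1,0,0,0,0,0,0,0,0,0], "hand": 0.4}}

```text
time_s: 23.2
position: [0.4412, 0.0914, 0.1383]
tool_rot: [[0.002, -0.005, 1.0], [-1.0, 0.0, 0.002], [-0.0, -1.0, -0.005]]
ft_force: [0.2, -0.9, 0.5]
grip_width: 0.0597
```

Emit:
{"name": "move_arm", "arguments": {"targets": [0,45,0,0,0,0,0,25,0,0,0,0,0,0,0,0,0,0,0,0,0,0,0,0,0,0,0,0,0,0]}}

```text
time_s: 23.82
position: [0.4457, 0.0898, 0.07]
tool_rot: [[-0.0, 0.002, 1.0], [-1.0, -0.0, -0.0], [0.0, -1.0, 0.002]]
ft_force: [-0.7, 0.1, 0.6]
grip_width: 0.0597
```

```bash
python3 - <<'E'
from h import *
look("w12",[.445,.090])
E
```

```text
tcp [0.4457 0.0898 0.07  ] w 0.0597 F [-0.7  0.1  0.6]
ztop 0.0364 circle ((0.44514068961143494, 0.09010180085897446), 0.00805631186813116)
```

View pics/w12.png

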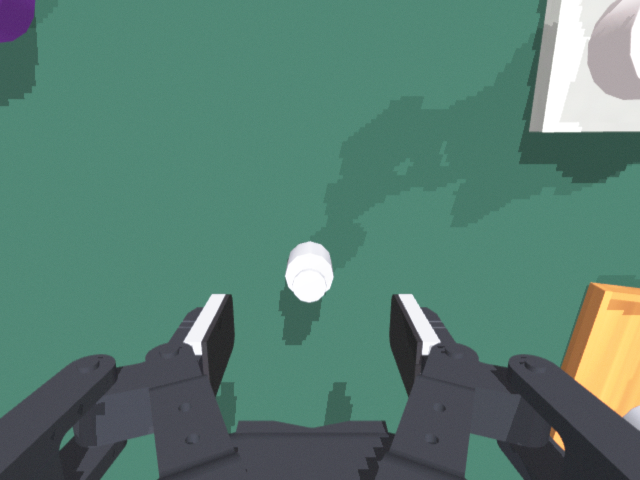

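The small weight is at (310,272), centred between the jaws. I'll descend to z = 0.012 and grip.

Emit:
{"name": "move_arm", "arguments": {"targets": [0,30,0,0,0,0,0,18,0,0,0,0,0,10,0,0,0,0,0,0,0,0,0,0,0,0,0,0,0,0]}}

```text
time_s: 24.5
position: [0.4455, 0.0899, 0.0119]
tool_rot: [[-0.0, 0.001, 1.0], [-1.0, -0.0, -0.0], [0.0, -1.0, 0.001]]
ft_force: [0.2, -0.1, 0.2]
grip_width: 0.0597
```

Emit:
{"name": "move_arm", "arguments": {"targets": [0,0,0,0,0,0,0,0,0,0,0,0,0,0,0,0,0,0,0,0,0,0,0,0,0,0,0,0,0,0], "hand": -1, "squeeze": 40}}

```text
time_s: 25.12
position: [0.4453, 0.09, 0.0117]
tool_rot: [[-0.0, 0.001, 1.0], [-1.0, -0.0, -0.0], [0.0, -1.0, 0.001]]
ft_force: [-0.0, 0.3, 6.3]
grip_width: 0.0223
```

Emit:
{"name": "move_arm", "arguments": {"targets": [0,0,0,0,0,0,0,-5,0,0,0,0,0,-25,0,0,0,0,0,-50,0,0,0,0,0,0,0,0,0,0]}}

```text
time_s: 25.75
position: [0.4465, 0.0899, 0.094]
tool_rot: [[0.0, 0.007, 1.0], [-1.0, -0.0, 0.0], [0.0, -1.0, 0.007]]
ft_force: [0.4, -0.0, -1.0]
grip_width: 0.0229
```

```bash
python3 - <<'E'
from h import *
look("w13")
E
```

```text
tcp [0.4465 0.0899 0.094 ] w 0.0229 F [ 0.4 -0.  -1. ]
```

View pics/w13.png

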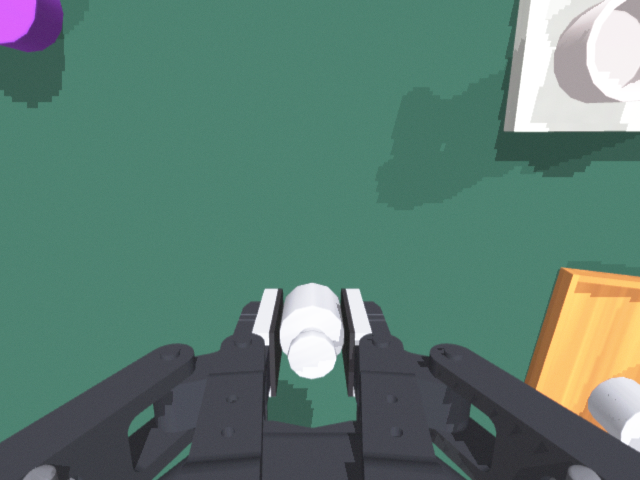

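The small weight is held upright at (312,330). I'll move it to the case at (0.656, 0.0375).

Emit:
{"name": "move_arm", "arguments": {"targets": [13.1,0,52.7,0,0,0,13.1,0,52.7,0,0,0,13.1,0,52.7,0,0,0,13.1,0,52.7,0,0,0,0,0,0,0,0,0]}}

```text
time_s: 26.42
position: [0.6577, 0.0362, 0.0884]
tool_rot: [[-0.001, -0.002, 1.0], [-1.0, 0.0, -0.001], [-0.0, -1.0, -0.002]]
ft_force: [-0.4, 1.1, -1.5]
grip_width: 0.0224
```

Emit:
{"name": "move_arm", "arguments": {"targets": [0,0,0,0,0,0,0,30,0,0,0,0,0,28,0,0,0,0,0,14,0,0,0,0,0,0,0,0,0,0]}}

```text
time_s: 27.05
position: [0.6551, 0.0378, 0.0187]
tool_rot: [[0.0, -0.002, 1.0], [-1.0, 0.0, 0.0], [-0.0, -1.0, -0.002]]
ft_force: [0.1, 0.9, -0.8]
grip_width: 0.0222
```

Emit:
{"name": "move_arm", "arguments": {"targets": [0,2,0,0,0,0,0,0,0,0,0,0,0,1,0,0,0,0,0,0,0,0,0,0,0,0,0,0,0,0]}}

```text
time_s: 27.68
position: [0.6559, 0.0374, 0.0163]
tool_rot: [[-0.0, 0.0, 1.0], [-1.0, -0.0, -0.0], [0.0, -1.0, 0.0]]
ft_force: [-0.9, 0.2, -0.7]
grip_width: 0.0222
```

Emit:
{"name": "move_arm", "arguments": {"targets": [0,0.8,0,0,0,0,0,0,0,0,0,0,0,0.4,0,0,0,0,0,0,0,0,0,0,0,0,0,0,0,0]}}

```text
time_s: 28.3
position: [0.656, 0.0375, 0.0157]
tool_rot: [[-0.0, 0.001, 1.0], [-1.0, -0.0, -0.0], [0.0, -1.0, 0.001]]
ft_force: [-1.7, -1.0, 6.4]
grip_width: 0.0224
```

Emit:
{"name": "move_arm", "arguments": {"targets": [0,0,0,0,0,0,0,0,0,0,0,0,0,0,0,0,0,0,0,0,0,0,0,0,0,0,0,0,0,0], "hand": 0.05}}

```text
time_s: 28.92
position: [0.6559, 0.0375, 0.015]
tool_rot: [[-0.0, -0.0, 1.0], [-1.0, 0.0, -0.0], [-0.0, -1.0, -0.0]]
ft_force: [0.4, -0.4, -0.3]
grip_width: 0.0448
```

Emit:
{"name": "move_arm", "arguments": {"targets": [0,-25,0,0,0,0,0,-50,0,0,0,0,0,-50,0,0,0,0,0,0,0,0,0,0,0,0,0,0,0,0]}}

```text
time_s: 29.55
position: [0.6554, 0.0376, 0.1393]
tool_rot: [[-0.0, -0.001, 1.0], [-1.0, 0.0, -0.0], [-0.0, -1.0, -0.001]]
ft_force: [-0.9, -0.2, -0.4]
grip_width: 0.045
```

```bash
python3 - <<'E'
from h import *
look("w14",[.656,.0375],(.01,.06),.025)
E
```

```text
tcp [0.6554 0.0376 0.1393] w 0.045 F [-0.9 -0.2 -0.4]
ztop 0.0406 circle ((0.656518280506134, 0.03762427344918251), 0.007968038320541382)
```

View pics/w14.png

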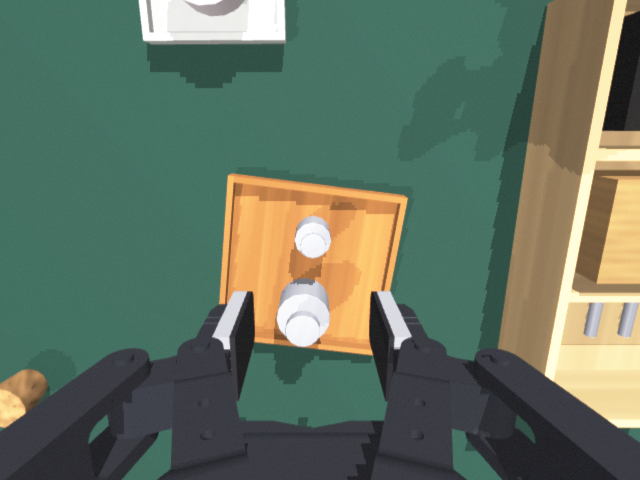

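Both weights stand in the case at (313,238) and (303,315), with ztop 40.6 and 52.4 mm. Next is the grey disc.

Emit:
{"name": "move_arm", "arguments": {"targets": [-36.1,0,-45.1,0,0,0,-36.1,0,-45.1,0,0,0,-36.1,0,-45.1,0,0,0,-36.1,0,-45.1,0,0,0,-36.1,0,-45.1,0,0,0], "hand": 0.45}}

```text
time_s: 30.22
position: [0.4283, 0.2188, 0.1389]
tool_rot: [[-0.0, -0.002, 1.0], [-1.0, -0.0, -0.0], [0.0, -1.0, -0.002]]
ft_force: [0.6, -0.0, 0.5]
grip_width: 0.062
```

Emit:
{"name": "move_arm", "arguments": {"targets": [-36.1,0,-45.1,0,0,0,-36.1,0,-45.1,0,0,0,0,0,0,0,0,0,0,0,0,0,0,0,0,0,0,0,0,0]}}

```text
time_s: 30.85
position: [0.3411, 0.2896, 0.1396]
tool_rot: [[-0.002, -0.0, 1.0], [-1.0, -0.0, -0.002], [0.0, -1.0, -0.0]]
ft_force: [-0.2, -0.1, -0.0]
grip_width: 0.0618
```

```bash
python3 - <<'E'
from h import *
look("w15",[.3405,.2905])
E
```

```text
tcp [0.3411 0.2896 0.1396] w 0.0618 F [-0.2 -0.1 -0. ]
ztop 0.0233 circle ((0.3409149646759033, 0.2918136715888977), 0.019945533946156502)
```

View pics/w15.png

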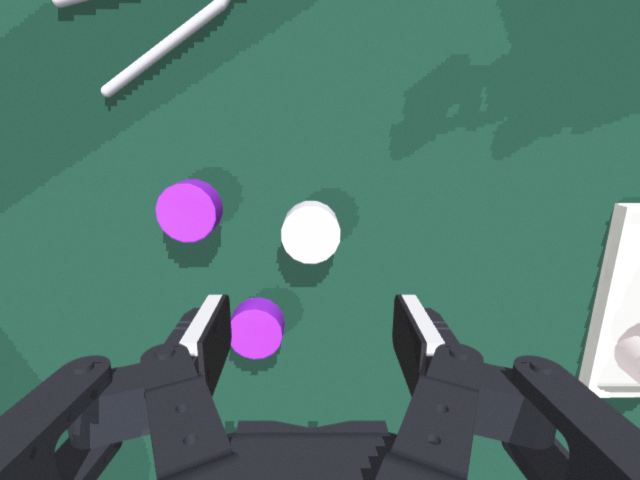

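The grey disc is at (311,232), with purple ones at (189,210) and (257,328) clear of the finger paths. I'll shift +2 mm in y, descend and grip.

Emit:
{"name": "move_arm", "arguments": {"targets": [-2,45,0,0,0,0,0,45,0,0,0,0,0,25,0,0,0,0,0,12.5,0,0,0,0,0,0,0,0,0,0]}}

```text
time_s: 31.52
position: [0.3405, 0.2919, 0.0123]
tool_rot: [[-0.001, -0.001, 1.0], [-1.0, -0.0, -0.001], [0.0, -1.0, -0.001]]
ft_force: [-0.3, 1.6, 0.0]
grip_width: 0.0622
```

Emit:
{"name": "move_arm", "arguments": {"targets": [0,0,0,0,0,0,0,0,0,0,0,0,0,0,0,0,0,0,0,0,0,0,0,0,0,0,0,0,0,0], "hand": -1, "squeeze": 60}}

```text
time_s: 32.15
position: [0.3408, 0.2924, 0.0138]
tool_rot: [[0.0, 0.002, 1.0], [-1.0, 0.001, 0.0], [-0.001, -1.0, 0.002]]
ft_force: [0.3, -0.7, 4.5]
grip_width: 0.0376
```

Emit:
{"name": "move_arm", "arguments": {"targets": [0,0,0,0,0,0,0,-5,0,0,0,0,0,-35,0,0,0,0,0,-60,0,0,0,0,0,0,0,0,0,0]}}

```text
time_s: 32.78
position: [0.3418, 0.2931, 0.1164]
tool_rot: [[0.0, 0.008, 1.0], [-1.0, 0.004, 0.0], [-0.004, -1.0, 0.008]]
ft_force: [-0.5, -0.8, -2.8]
grip_width: 0.0375
```

```bash
python3 - <<'E'
from h import *
look("w16")
E
```

```text
tcp [0.3418 0.2931 0.1164] w 0.0375 F [-0.5 -0.8 -2.8]
```

View pics/w16.png

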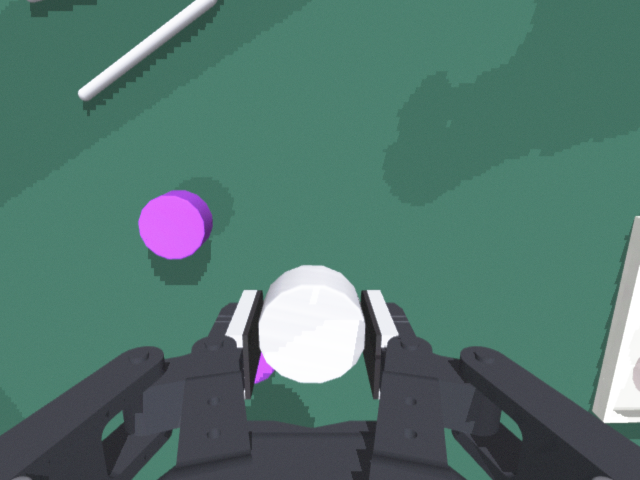

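The disc is held level at (312,322). I'll carry it to the dish at (0.596, -0.247).

Emit:
{"name": "move_arm", "arguments": {"targets": [53.9,0,25.5,0,0,0,53.9,0,25.5,0,0,0,53.9,0,25.5,0,0,0,53.9,0,25.5,0,0,0,53.9,0,25.5,0,0,0]}}

```text
time_s: 33.45
position: [0.4675, 0.0209, 0.1113]
tool_rot: [[-0.0, -0.003, 1.0], [-1.0, 0.001, -0.0], [-0.001, -1.0, -0.003]]
ft_force: [1.0, 1.0, -1.9]
grip_width: 0.0374
```

Emit:
{"name": "move_arm", "arguments": {"targets": [53.9,0,25.5,0,0,0,53.9,0,25.5,0,0,0,53.9,0,25.5,0,0,0,53.9,0,25.5,0,0,0,53.9,0,25.5,0,0,0]}}

```text
time_s: 34.08
position: [0.5951, -0.2483, 0.1105]
tool_rot: [[-0.0, -0.003, 1.0], [-1.0, 0.002, -0.0], [-0.002, -1.0, -0.003]]
ft_force: [1.3, -0.2, -1.2]
grip_width: 0.0374
```

Emit:
{"name": "move_arm", "arguments": {"targets": [0,0,0,0,0,0,0,0,0,0,0,0,0,0,0,0,0,0,0,0,0,0,0,0,0,0,0,0,0,0]}}

```text
time_s: 34.7
position: [0.5951, -0.2462, 0.1127]
tool_rot: [[0.001, 0.0, 1.0], [-1.0, -0.0, 0.001], [0.0, -1.0, 0.0]]
ft_force: [0.0, 0.1, -2.0]
grip_width: 0.0376
```

```bash
python3 - <<'E'
from h import *
look("w17",[.595,-.247],(.006,.018),.075)
E
```

```text
tcp [ 0.5951 -0.2462  0.1127] w 0.0376 F [ 0.   0.1 -2. ]
ztop 0.0132 circle ((0.5953533053398132, -0.2476872354745865), 0.059823837131261826)
```

View pics/w17.png

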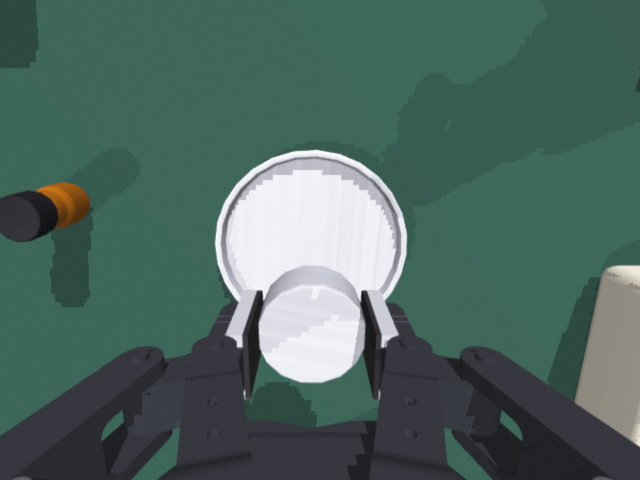

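The dish centre is (0.5954, -0.2477), within 1.5 mm of the TCP. I'll lower the disc.

Emit:
{"name": "move_arm", "arguments": {"targets": [1,40,0,0,0,0,0,35,0,0,0,0,0,13,0,0,0,0,0,4,0,0,0,0,0,0,0,0,0,0]}}

```text
time_s: 35.38
position: [0.5957, -0.2481, 0.0216]
tool_rot: [[-0.0, 0.002, 1.0], [-1.0, -0.001, -0.0], [0.001, -1.0, 0.002]]
ft_force: [-0.1, -0.6, -0.6]
grip_width: 0.0375
```

Emit:
{"name": "move_arm", "arguments": {"targets": [0,1.5,0,0,0,0,0,0,0,0,0,0,0,1,0,0,0,0,0,0,0,0,0,0,0,0,0,0,0,0]}}

```text
time_s: 36.0
position: [0.5952, -0.2478, 0.018]
tool_rot: [[-0.0, 0.0, 1.0], [-1.0, 0.0, -0.0], [-0.0, -1.0, 0.0]]
ft_force: [-0.1, -0.0, -0.9]
grip_width: 0.0377
```

Emit:
{"name": "move_arm", "arguments": {"targets": [0,0.8,0,0,0,0,0,0,0,0,0,0,0,0.4,0,0,0,0,0,0,0,0,0,0,0,0,0,0,0,0]}}

```text
time_s: 36.62
position: [0.5952, -0.2478, 0.0178]
tool_rot: [[-0.0, 0.001, 1.0], [-1.0, -0.001, -0.0], [0.001, -1.0, 0.001]]
ft_force: [-3.1, 1.8, 7.9]
grip_width: 0.0379
```

Contact. I'll release, opening to about 55 mm so the fingers stay inside the dish.

Emit:
{"name": "move_arm", "arguments": {"targets": [0,0,0,0,0,0,0,0,0,0,0,0,0,0,0,0,0,0,0,0,0,0,0,0,0,0,0,0,0,0], "hand": 0.3}}

```text
time_s: 37.25
position: [0.5952, -0.2478, 0.0167]
tool_rot: [[-0.0, -0.0, 1.0], [-1.0, 0.0, -0.0], [-0.0, -1.0, -0.0]]
ft_force: [0.3, -1.1, -0.4]
grip_width: 0.0555
```

Emit:
{"name": "move_arm", "arguments": {"targets": [0,-25,0,0,0,0,0,-50,0,0,0,0,0,-50,0,0,0,0,0,-50,0,0,0,0,0,0,0,0,0,0]}}

```text
time_s: 37.88
position: [0.5963, -0.2485, 0.1963]
tool_rot: [[0.0, 0.007, 1.0], [-1.0, -0.005, 0.0], [0.005, -1.0, 0.007]]
ft_force: [-0.4, 0.5, -0.9]
grip_width: 0.0552
```

Emit:
{"name": "move_arm", "arguments": {"targets": [0,0,-40,0,0,0,0,0,-40,0,0,0,0,0,-40,0,0,0,0,0,0,0,0,0,0,0,0,0,0,0]}}

```text
time_s: 38.5
position: [0.4755, -0.2479, 0.1915]
tool_rot: [[-0.0, -0.0, 1.0], [-1.0, 0.0, -0.0], [-0.0, -1.0, -0.0]]
ft_force: [0.4, 0.4, -0.2]
grip_width: 0.0553
```

```bash
python3 - <<'E'
from h import *
from rig import get_image
look("w18",[.595,-.248],(.012,.04))
d=get_image("top");cv2.imwrite("pics/top1.png",d["pixels"][:,:,::-1])
d2=get_image("scene");cv2.imwrite("pics/scene1.png",d2["pixels"][:,:,::-1])
for k,dd in (("top",d),("scene",d2)):
  Q=cloud(dd).reshape(-1,3);Q=Q[np.isfinite(Q[:,2])]
  for n,c in dict(low=(.597,.197),tall=(.597,.271),large=(.65,-.015),small=(.656,.0375),disc=(.595,-.248),vial=(.4436,-.2198),cork=(.4312,-.0877),pur1=(.3,.2183),pur2=(.2585,.3056)).items():
    q=Q[(np.hypot(*(Q[:,:2]-c).T)<.03)&(Q[:,2]>.017)&(Q[:,2]<.07)]
    if len(q)<5: print(k,n,"hidden");continue
    zt=np.percentile(q[:,2],98);t=q[q[:,2]>zt-.006];c,r=cv2.minEnclosingCircle(t[:,:2].astype(np.float32))
    print(k,n,zt.round(4),np.round(c,4),round(2*r,4))
E
```

```text
tcp [ 0.4755 -0.2479  0.1915] w 0.0553 F [ 0.4  0.4 -0.2]
ztop 0.0273 circle ((0.5957364439964294, -0.2482583373785019), 0.02024989016354084)
top low 0.0346 [0.5959 0.197 ] 0.0501
top tall 0.051 [0.5949 0.2713] 0.0386
top large 0.0537 [ 0.649 -0.014] 0.0218
top small 0.0419 [0.6549 0.038 ] 0.0156
top disc 0.0293 [ 0.5946 -0.2475] 0.0405
top vial hidden
top cork 0.0349 [ 0.431  -0.0877] 0.0327
top pur1 hidden
top pur2 0.0251 [0.2585 0.306 ] 0.0401
scene low 0.0347 [0.5981 0.1984] 0.0502
scene tall 0.0515 [0.5971 0.2729] 0.0387
scene large 0.0533 [ 0.6506 -0.0128] 0.0225
scene small 0.0419 [0.657  0.0391] 0.0156
scene disc 0.028 [ 0.5958 -0.246 ] 0.0415
scene vial 0.0522 [ 0.446  -0.2186] 0.0268
scene cork 0.0345 [ 0.4323 -0.0865] 0.0345
scene pur1 0.0254 [0.3012 0.2203] 0.0427
scene pur2 0.0253 [0.2609 0.3084] 0.0424
```

View pics/scene1.png

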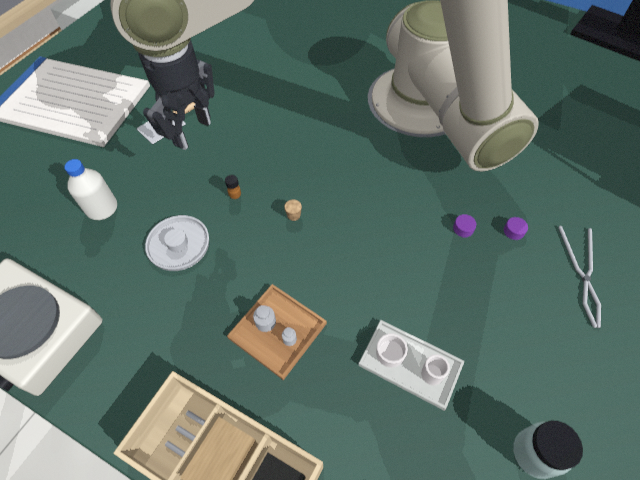

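View pics/top1.png

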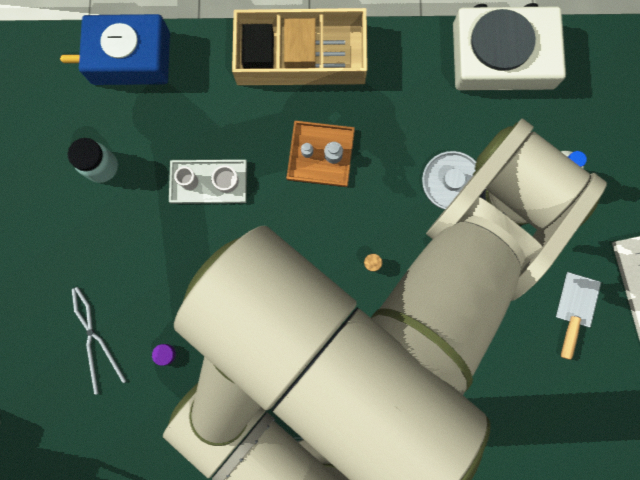

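The scene view shows all five things upright in their trays: crucibles (392,350) and (436,366), weights (264,318) and (289,336), disc (176,239). The vial (232,187), cork (293,209) and purple discs haven't moved by more than about 1 mm. The robot touches nothing, so I'm handing in.

```bash
python3 - <<'E'
from rig import env
print(env.close_job())
E
```

```text
the job is handed in; nothing more can be done
None
```

All five things are sorted and the job is handed in, at about 39 s of the 112 s allowed. I placed them in this order: low crucible, tall crucible, large weight, small weight, then the grey steel disc.

**Heights:** Close wrist-camera checks put each top within about 1.5 mm of its own height plus the 4 mm tray floor, so each stands flat:

| Thing | Measured top (mm) | Expected (mm) |
|---|---|---|
| Low crucible | 33.0 | 32 |
| Tall crucible | 49.9 | 49 |
| Large weight | 52.4 | 52 |
| Small weight | 40.6 | 40 |
| Sample disc | 27.3 | 26 |

**Left alone:** In the final scene view the vial, cork and both purple discs had not moved by more than about 1 mm. The arm hid the vial and one purple disc from the top camera, so for those two only the scene camera confirms it.

**Disagreements:** The fixed cameras read positions about 1–2 mm apart and heights 2–3 mm high, so I went by the wrist camera. Closing the gripper pressed down with 4.5–9 N each time, probably from the pads swinging forward. Setting things down gave 5–8 N. These readings are well under the limits, and no check failed.

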